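# Hold the electrode holder against its stand

### The arm

A 6-joint arm with a two-finger parallel gripper is mounted at the origin on the work surface. World frame = base frame: x ahead of the robot, y to its left, z up, the work surface at z = 0. Lengths are in mm, angles in rad, forces in N, time in s.
With the tool pointing down it reaches from about 300 to 950 mm from the base axis. Payload 3.1 kg.
Tool frame: the origin (TCP) lies at the very end of the fingers, on their centre line; the grasp point (between the pads) lies bot.grip_point_offset behind it (bot.grip_point_offset is the distance from the TCP to the grasp point, in mm); z points along the fingers, y is the direction in which the jaws open and shut (so a half turn about z gives the same grasp; the last joint's range is limited). The gripper opens to 85 mm and grips with 20 to 120 N. Pads are 22 mm wide; open, the fingers measure 114 mm over their backs; the gripper's body (76 mm by 85 mm) begins 54 mm behind the grasp point. The pads swing forward as they close: fully open they stand 13 mm farther back than shut.
Start: joints at [-1.316, 0.308, 1.634, -0, 1.2, -0.07], TCP at [199.423, -592.337, 231.272] pointing down, gripper open.
Joint ranges: [-3.06, 3.06], [-0.79, 1.96], [0.05, 2.63], [-1.19, 4.34], [0.05, 2.64], [-2.94, 2.94]. Speed limits (rad/s): [2.79, 2.79, 3.14, 3.14, 3.14, 3.14].

### API

Orientations are given as [roll, pitch, yaw] about the fixed x, y, z axes, in that order (R = Rz(yaw) Ry(pitch) Rx(roll)).
In Python, from station import bot, optics gives the robot as it stands. The module is installed in compiled form; this text tells all that it offers.
- The arm moves only by the shell command python3 -m jog 'ROWS' [FORCE]. ROWS is JSON, a list that holds one entry, the list of rows, each a list of 7 numbers: the shift along the tool's x, y, z in mm, then the turn, a rotation vector about the tool's x, y, z in degrees, then the gripper command: -1 is shut, 1 is fully open, values between are in proportion. In form: [[[dx, dy, dz, rx, ry, rz, claw], ...]]. A call has 1 to 20 rows; each row is the pose to reach, as a shift and turn from the pose measured when the call began, along the tool's axes at that moment; what a row does not reach only later rows make up. A row lasts 1/10 s, in which the tool goes at most 50 mm and 8.59 degrees, less where a joint would pass 70% of its speed; a pose out of reach is approached as far as the arm can. A call with a gripper value outside its range is refused whole. The fingers move at their own pace and stop on an object; FORCE is the grip in N (left out, the last holds). Time passes only in rows, so rows that repeat a pose let the fingers close. It gives the time, the measured TCP pose, the force and the opening at its end, in the units of the state.
- bot.get_obs(): the state, without advancing time (a new reading comes with each control period).
- optics.camera(name): name is "scene" or "side" or "wrist"; returns a dict with "color" (400x640x3 uint8, red, green, blue), "range_z" (400x640 float32, mm along the optical axis (not along the pixel's ray), 0 where there is no reading), "fx", "fy", "cx", "cy" (pixels), "camera_from_world" (4x4, takes a point from world to camera coordinates). Camera axes: x right, y down, z forward; pixel columns grow to the right and rows downward; lengths in mm; the calibration is good to about 2 mm. The wrist camera is an equidistant fisheye: a pixel r from the principal point sees the ray r / f radians off the axis. A picture is of the moment at which its call begins.
- bot.close_job(): hands the job in, once; it reports no verdict.
The state is a dict: "clock": time; "joint_pos": joint angles; "qvel": joint speeds; "joint_efforts": joint torques, N m; "tcp_pos": TCP position; "tcp_rot": TCP orientation; "ft_force": force on the tool from outside, world axes, zero at the start; "ft_torque": the same for the moment, N m; "opening": finger opening in mm.
Only numpy, scipy, OpenCV 4.12 (cv2) and the standard library are available. Lean on these libraries where they do the work, as an engineer would, in place of code of your own. Each camera call takes 0.05 s, during which the arm holds its last target. There are 200 camera calls.

### The job

Lift the black electrode holder up and off its hook on the hanging post, turn to the electrode stand, and press the holder's flat mounting plate squarely and edge to edge against the stand's sprung metal plate, same way up as it hung, as a third hand for the colleague who will screw it on. Push steadily with about 10 newtons, never more than 20, keep that up for three seconds, and finish the program still gripping and pressing it. Leave the bottle, beaker, dish and meter where they stand.

Things in the scene. Friction and masses are not known exactly. Their poses are not given: they have to be found in the camera images.
- holder: Black plastic electrode holder, one rigid piece, 160 g. Mounting plate: upright, 60 wide (y) x 72 high (z) x 6 mm thick; origin = centre of the flat mounting face, which looks to +x (plate x -6 to 0 mm). Hanging slot in the plate: y +-11, z 0 to +28 mm. An arm runs from the plate to -x (see bar_mid). At the start it hangs on the hook, mounting face on the white board, axes parallel to the rack's.
- bar_mid (a point): Middle of the holder's arm, 46 mm to -x and 16 mm below the holder's origin; axes as the holder's. The arm is 30 mm wide (y) and 20 mm high (z) and runs along x, 40 mm each way from here: grip it here from above, across its width (the holder balances here). Beyond its free (-x) end is a cross-head 34 mm long, 56 mm wide and 20 mm high with two upright 13 mm holes.
- rack: Hanging post fixed to the bench: dark foot plate, metal post and white board (60 mm wide, z 124 to 234 mm) whose face, at x = -15 mm, looks to -x; the hook sticks out of it. 238 mm high. Origin on the bench near the post, z up.
- hook (a point): Top of the hook's flat steel tongue, 11 mm out from the white board, 230 mm above the bench; axes as the rack's. The tongue is 14 mm wide and 6 mm thick and runs 22 mm from the board to -x; its last 6 mm turn up 8 mm. To come off, the holder must rise 8 to 22 mm (15 is best), then move over 30 mm straight to -x.
- stand: Electrode stand fixed to the bench: dark foot plate 150 x 140 mm, upright 16 mm steel rod 220 mm high (at x = +75 mm), black carrier block and the sprung plate in front of it. Origin on the bench under the face of the sprung plate when it is not pressed; x points into the stand (the direction to press), z up.
- pad_face (a point): Centre of the front face of the stand's sprung aluminium plate, 60 wide x 72 high x 8 mm thick (as the holder's mounting plate), 170 mm above the bench. x points into the stand, y along the width, z up. The holder is pressed on from the -x side, its axes parallel to these, its origin on this point. The point moves with the plate.
- pad (a joint): How far the sprung plate is pressed in, m: 0 free, grows along the stand's x, up to 0.030. The spring gives 1 mm for each newton (0.010 at 10 N).
- bottle: Amber glass bottle with black stopper, 64 mm across, 135 mm high; origin under its centre. Leave alone.
- beaker: Glass beaker, 64 mm across, 85 mm high; origin under its centre. Leave alone.
- dish: Flat round glass dish, 90 mm across, 16 mm high; origin under its centre. Leave alone.
- meter: White bench meter, 150 x 85 x 52 mm, lying on the bench; origin under its centre. Leave alone.
Not all that is in view belongs to the job. Leave any pink look-alike of the holder alone.

How it is judged (in metres and radians):
On the way, in this order (a step that is already met when the one before it is completed fails the run):
1. the holder is off the hook, clear of the rack and held by the gripper (contact force between holder and the fingers above 2 N and contact force between holder and rack below 0.1 N and distance between holder and hook above 0.06 m and height (world z) of holder above 0.1 m), for 0.2 s.
2. the holder is pressed square and edge to edge on the stand's plate with 5 to 15 N for 2 s (contact force between holder and stand between 5 and 15 N and distance between holder and pad_face below 0.01 m and contact force between holder and the fingers above 2 N and angle between the x axis of holder and the x axis of pad_face, either way round below 0.15 rad), for 2 s.
At the end, for the whole second after the job is handed in: The gripper still holds the holder and presses its mounting face on the stand's sprung plate with 5 to 15 N (plate pressed in more than 4 mm); face to face within 4 mm, centres within 7 mm sideways and in height, square and upright within 0.1 rad, at rest, off the rack (contact force between holder and stand between 5 and 15 N and value of joint pad above 0.004 m and y of holder in the frame of pad_face between -0.007 and 0.007 m and z of holder in the frame of pad_face between -0.007 and 0.007 m and x of holder in the frame of pad_face above -0.004 m and angle between the x axis of holder and the x axis of pad_face, either way round below 0.1 rad and angle between holder's own z axis and vertical below 0.1 rad and contact force between holder and the fingers above 2 N and contact force between holder and rack below 0.1 N and linear speed of holder below 0.02 m/s); the arm keeps its last pose, push and grip.
It fails at once if the holder is pressed on the stand with more than 20 N (contact force between holder and stand above 20 N).
It fails at once if the bottle, beaker, dish or meter is shifted by more than 20 mm (distance of any of bottle, beaker, dish, meter from where it was at the start of the episode above 0.02 m).
It also fails if it takes over 48 s, if anything falls off the work surface, if the arm or the gripper's body presses on something with over 40 N, if the wrist force passes 120 N, or if a joint passes its speed limit or range.

## Working session

There is one attempt and no reset: what is moved stays moved. The work goes in short steps, Python scripts to look and compute and a shell command to move; the robot and the scene stay as the last step left them, time stands still between calls to the robot, and variables do not carry over. Pictures are saved under pics/ and viewed, about 8 in all and at most 12, crops included, and the job is handed in when it is done.

```bash
mkdir -p pics
cat > h.py <<'E'
import numpy as np, cv2
from station import bot, optics
def snap(n):
    c=optics.camera(n); np.savez(f'pics/{n}.npz',**c); return c
def load(n): return dict(np.load(f'pics/{n}.npz'))
def pts(c):
    z=c['range_z'].astype(float); v,u=np.mgrid[:z.shape[0],:z.shape[1]]
    P=np.stack([(u-c['cx'])/c['fx']*z,(v-c['cy'])/c['fy']*z,z,np.ones_like(z)],-1)
    W=P@np.linalg.inv(c['camera_from_world']).T
    W=W[...,:3]; W[z==0]=np.nan; return W
E
python3 - <<'E'
from h import *
for n in ['scene','side']:
    c=snap(n); cv2.imwrite(f'pics/{n}1.png',c['color'][...,::-1]); print(n,c['fx'],np.linalg.inv(c['camera_from_world'])[:3].round(2).tolist(),(c['range_z']>0).mean())
o=bot.get_obs(); print({k:np.round(v,3).tolist() for k,v in o.items()},bot.grip_point_offset)
E
```

```text
scene 505.64219720814435 [[-0.78, 0.52, -0.34, 1019.98], [0.62, 0.66, -0.41, 571.91], [0.01, -0.54, -0.84, 1239.08]] 0.99584765625
side 363.2416399763749 [[0.75, -0.42, 0.51, 179.7], [-0.66, -0.47, 0.58, -397.38], [-0.0, -0.78, -0.63, 643.92]] 0.995859375
{'clock': 0.1, 'joint_pos': [-1.316, 0.309, 1.635, 0.0, 1.2, -0.07], 'qvel': [0.0, -0.0, -0.001, 0.001, 0.0, 0.0], 'joint_efforts': [0.0, -41.641, -27.765, -0.0, 0.004, -0.0], 'tcp_pos': [199.23, -591.578, 230.122], 'tcp_rot': [-3.139, -0.0, 0.325], 'ft_force': [-0.241, -0.011, -0.27], 'ft_torque': [-0.027, -0.001, 0.052], 'opening': 85.587} 18.700000000000003
```

View pics/scene1.png

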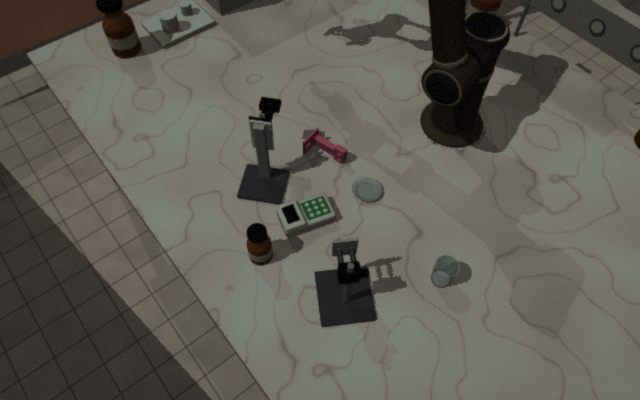

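View pics/side1.png

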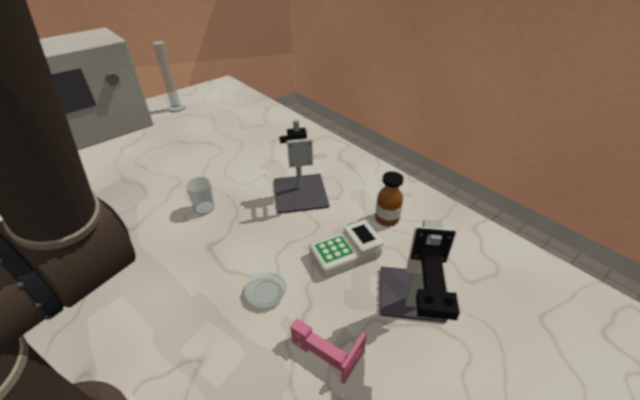

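The scene view shows the rack with the black holder at (268,110), the stand at (345,280), the meter at (308,213), dish (367,190), bottle (259,245) and beaker (446,270). In the side view the rack and holder are at (432,265) and the stand plate is at (300,152).
There are two candidates for the holder: the black one at side (435,270), hanging on the hook, and the pink one at side (328,348), lying on the bench. The black one fits by colour and because it hangs. I'll confirm it in a crop and measure.

Run:
```python
from h import *
c=load('side'); W=pts(c); col=c['color'].astype(int)
crop=c['color'][120:330,250:480,::-1]; cv2.imwrite('pics/crop1.png',cv2.resize(crop,None,fx=2.8,fy=2.8,interpolation=cv2.INTER_CUBIC))
def plane(P):
    m=np.median(P,0)
    for _ in range(6):
        r=P-m; n=np.linalg.svd(r-r.mean(0),full_matrices=False)[2][2]; m=P.mean(0); d=(P-m)@n
        k=abs(d)<max(2*np.std(d),1.5); P=P[k]; m=P.mean(0)
    return m,n,len(P),np.std((P-m)@n)
dark=col.max(-1)<70
v,u=np.mgrid[:400,:640]
hold=dark&(u>400)&(u<470)&(v>215)&(v<320)&(W[...,2]>100)
P=W[hold]; print('holder n',len(P),P.min(0).round(),P.max(0).round())
top=P[:,2]
print(np.histogram(top,bins=np.arange(100,260,8)))
# arm/head top: z band
pl=hold&(W[...,2]>195); print('plate',plane(W[pl]))
for lo,hi in[(150,185),(185,195)]:
    Q=W[hold&(W[...,2]>lo)&(W[...,2]<hi)]
    if len(Q)>5: print(lo,hi,len(Q),Q.mean(0),cv2.minAreaRect(Q[:,:2].astype(np.float32)),np.median(Q[:,2]))
pd=(~dark)&(u>287)&(u<314)&(v>138)&(v<168)&(W[...,2]>120)
Q=W[pd]; print('pad',len(Q),Q.min(0),Q.max(0),plane(Q))
for (a,b) in [(300,152),(293,146),(307,160),(432,238),(420,245),(435,280),(437,300),(455,300),(300,200),(432,226)]: print((a,b),W[b,a].round(1),c['color'][b,a])
```

```text
holder n 2761 [ 474. -305.  102.] [ 597. -184.  238.]
(array([   3,    2,    0,    2,    0,    0,    3,    2,   33,  200,  303,
       1587,  164,   82,   83,   92,  134,   71,    0]), array([100, 108, 116, 124, 132, 140, 148, 156, 164, 172, 180, 188, 196,
       204, 212, 220, 228, 236, 244, 252]))
plate (array([ 567.65955756, -217.75012378,  211.48061136]), array([ 0.28063385,  0.2563748 , -0.9249414 ]), 867, np.float64(12.940262701779233))
150 185 429 [ 521.1500324  -251.09550109  178.66604272] ((536.357666015625, -245.12783813476562), (122.48910522460938, 57.14638137817383), 40.892677307128906) 179.52866495757428
185 195 1456 [ 521.58640168 -258.15738957  192.85788456] ((535.208740234375, -245.8047637939453), (121.09031677246094, 57.2833251953125), 40.495994567871094) 193.65280280043322
pad 673 [594.13203774 169.62570868 133.23574306] [655.06575568 245.3178809  206.81759748] (array([620.07117008, 186.79672629, 170.99131639]), array([-5.21189031e-01, -8.53441231e-01, -2.42987523e-04]), 574, np.float64(1.0272478613692286))
(300, 152) [620.5 188.7 173.5] [87 86 81]
(293, 146) [605.6 194.6 193.7] [86 85 80]
(307, 160) [633.3 179.3 149.6] [85 84 79]
(432, 238) [ 560.8 -215.3  236.3] [102 103  97]
(420, 245) [ 565.8 -196.   201.3] [10  8 10]
(435, 280) [ 530.2 -251.6  194.9] [29 25 25]
(437, 300) [ 503.9 -273.8  193.5] [26 24 27]
(455, 300) [ 522.9 -291.1  193.8] [30 26 28]
(300, 200) [625.4 206.9   9.6] [82 78 81]
(432, 226) [ 587.1 -197.6  231.9] [171 170 160]
```

View pics/crop1.png

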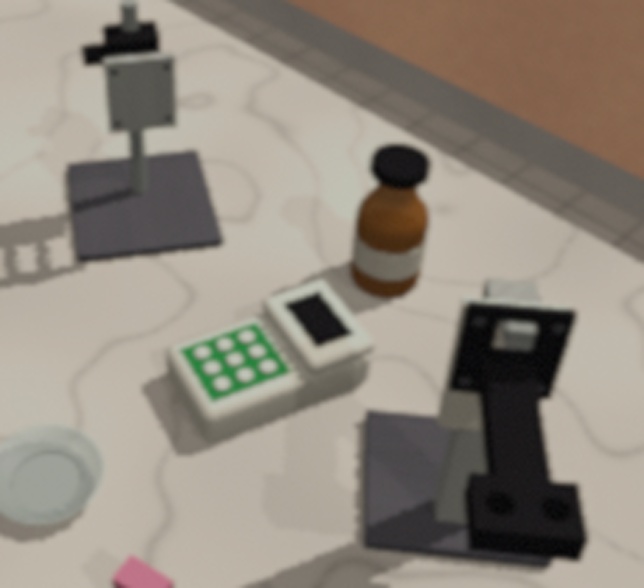

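The crop shows the black holder hanging on the hook: plate at about (515,345), arm, and cross-head at (525,510). The pink one lies on the bench at the lower left, so the black one is the target. The stand plate's face is visible at (140,92). Now I'll fit both precisely.

Run:
```python
from h import *
def rng(x): 
    lo,hi=np.percentile(x,[1,99]); return round(lo,1),round(hi,1),round((lo+hi)/2,1)
for n in ['side','scene']:
    c=load(n); W=pts(c); col=c['color'].astype(int); dark=col.max(-1)<75
    near=lambda x,y,r:np.hypot(W[...,0]-x,W[...,1]-y)<r
    # holder top (arm+head) 
    t=near(525,-254,80)&(abs(W[...,2]-194)<5)&dark
    lab=cv2.connectedComponentsWithStats(t.astype(np.uint8))
    i=1+lab[2][1:,4].argmax(); P=W[lab[1]==i]
    m=P.mean(0); 
    th=np.radians(40.6)
    for _ in range(4):  # arm centreline: section between head and plate
        a=np.array([np.cos(th),np.sin(th)]);b=np.array([-a[1],a[0]])
        s=(P[:,:2]-[535,-245])@a; y=(P[:,:2]-[535,-245])@b
        bins=[(np.mean(s[k]),rng(y[k])[2]) for l in range(-28,26,5) for k in [(s>l)&(s<l+5)] if k.sum()>8]
        if len(bins)>2: th+=np.polyfit(*np.array(bins).T,1)[0]
    print(n,'top n',len(P),'z',np.median(P[:,2]),'yaw',np.degrees(th),'s',rng(s),'arm y',[round(q[1],1) for q in bins],'head y',rng(y[s<-45]) if (s<-45).sum()>5 else 0,'a',a)
    # plate front face
    if n=='side':
        a=np.array([np.cos(np.radians(40.6)),np.sin(np.radians(40.6))]);b=np.array([-a[1],a[0]])
        S=(W[...,:2]-[535,-245])@a; Y=(W[...,:2]-[535,-245])@b
        k=dark&(abs(S-38)<14)&(abs(Y)<45)&(W[...,2]>204)&(W[...,2]<232); 
        f=np.polyfit(Y[k],S[k],1); r=S[k]-np.polyval(f,Y[k]); kk=np.where(k)
        f=np.polyfit(Y[k][abs(r)<2],S[k][abs(r)<2],1); print('plate slope deg',np.degrees(np.arctan(f[0])),'s at',f[1],'Y',rng(Y[k]),k.sum())
        k=dark&(abs(S-f[1])<4)&(abs(Y)<45); print('plate ztop',rng(W[...,2][k]))
        # pad
        nx=np.array([.5212,.8534]); ny=np.array([-nx[1],nx[0]])
        S=(W[...,:2]-[620.1,186.8])@nx;Y=(W[...,:2]-[620.1,186.8])@ny
        k=(abs(S)<4)&(abs(Y)<45)&(abs(W[...,2]-170)<50)&(col.max(-1)>60)
        lab=cv2.connectedComponentsWithStats(k.astype(np.uint8)); k=lab[1]==1+lab[2][1:,4].argmax()
        print('pad S',np.median(S[k]),'Y',rng(Y[k]),'z',rng(W[...,2][k]),k.sum()); f=np.polyfit(Y[k],S[k],1); print('slope',np.degrees(f[0]))
        y=rng(Y[k])[2]; print('pad centre',np.array([620.1,186.8])+nx*np.median(S[k])+ny*y)
    else:
        k=near(623,192,75)&(W[...,2]>195)&(W[...,2]<212); print('pad top z',np.median(W[k][:,2]) , k.sum()); Q=W[k&(col.max(-1)>70)]
        if len(Q): print(cv2.minAreaRect(Q[:,:2].astype(np.float32)),len(Q))
```

```text
side top n 1623 z 194.04926374198465 yaw 40.90342572043548 s (np.float64(-60.0), np.float64(55.5), np.float64(-2.3)) arm y [np.float64(-0.8), np.float64(-1.7), np.float64(-1.3), np.float64(-1.7), np.float64(-0.9), np.float64(-1.3), np.float64(-1.3), np.float64(-1.2), np.float64(-1.4), np.float64(-1.0), np.float64(-1.4)] head y (np.float64(-28.4), np.float64(24.6), np.float64(-1.9)) a [0.75588381 0.65470578]
plate slope deg -1.9649995231895074 s at 38.97188732481083 Y (np.float64(-8.2), np.float64(5.9), np.float64(-1.2)) 28
plate ztop (np.float64(182.8), np.float64(234.2), np.float64(208.5))
pad S 0.014362410306923843 Y (np.float64(-29.7), np.float64(29.1), np.float64(-0.3)) z (np.float64(135.2), np.float64(205.8), np.float64(170.5)) 649
slope 0.009780890085825413
pad centre [620.36350569 186.65589688]
scene top n 264 z 192.8811880592151 yaw 46.658380111751775 s (np.float64(-58.8), np.float64(17.7), np.float64(-20.5)) arm y [np.float64(-1.2), np.float64(2.3), np.float64(-1.4), np.float64(-1.5), np.float64(-2.4), np.float64(-3.4), np.float64(2.4)] head y (np.float64(-24.0), np.float64(29.3), np.float64(2.6)) a [0.67751823 0.73550598]
pad top z 202.68159002552738 150
((622.6878051757812, 190.99668884277344), (8.577740669250488, 58.91364288330078), 57.90267562866211) 76
```

```bash
cat >> h.py <<'E'
from scipy.spatial.transform import Rotation as Ro
def delta(xyz,yaw,roll=np.pi):
    o=bot.get_obs(); R=Ro.from_euler('xyz',o['tcp_rot']); T=Ro.from_euler('xyz',[roll,0,np.radians(yaw)])
    print('t',o['clock'],'tcp',o['tcp_pos'].round(1) if hasattr(o['tcp_pos'],'round') else o['tcp_pos'],'f',np.round(o['ft_force'],1),'op',o['opening'])
    print('shift',R.inv().apply(np.array(xyz)-o['tcp_pos']).round(1),'turn',np.degrees((R.inv()*T).as_rotvec()).round(2))
E
python3 -c "
from h import *
delta([546.8,-236.4,250],40.7)"
```

```text
t 0.1 tcp [ 199.2 -591.6  230.1] f [-0.2 -0.  -0.3] op 85.5872246914589
shift [ 442.7 -225.7  -19.3] turn [ -0.12  -0.03 -22.09]
```

```bash
python3 -m jog '[[[20,-10,-5,0,0,-1,1],[44,-23,-10,0,0,-3,1],[80,-41,-20,0,0,-5,1],[120,-61,-20,0,0,-7,1],[160,-82,-20,0,0,-9,1],[200,-102,-20,0,0,-11,1],[240,-122,-20,0,0,-13,1],[280,-143,-20,0,0,-15,1],[320,-163,-20,0,0,-17,1],[355,-181,-20,0,0,-19,1],[385,-196,-20,0,0,-20,1],[408,-208,-20,0,0,-21,1],[424,-216,-20,0,0,-22,1],[434,-221,-20,0,0,-22,1],[440,-224,-20,0,0,-22,1],[443,-226,-20,0,0,-22,1],[443,-226,-20,0,0,-22,1],[443,-226,-20,0,0,-22,1],[443,-226,-20,0,0,-22,1]]]'
python3 - <<'E'
from h import *
delta([546.8,-236.4,170],40.7)
c=snap('wrist'); cv2.imwrite('pics/w1.png',c['color'][...,::-1])
E
```

```text
clock: 2.0
tcp_pos: [546.5, -236.8, 250.7]
tcp_rot: [-3.14, -0.001, 0.708]
ft_force: [0.7, -0.3, 0.8]
opening: 85.4
t 2.0 tcp [ 546.5 -236.8  250.7] f [ 0.7 -0.3  0.8] op 85.40480607773475
shift [ 0.4  0.1 80.7] turn [-0.1  -0.04 -0.15]
```

View pics/w1.png

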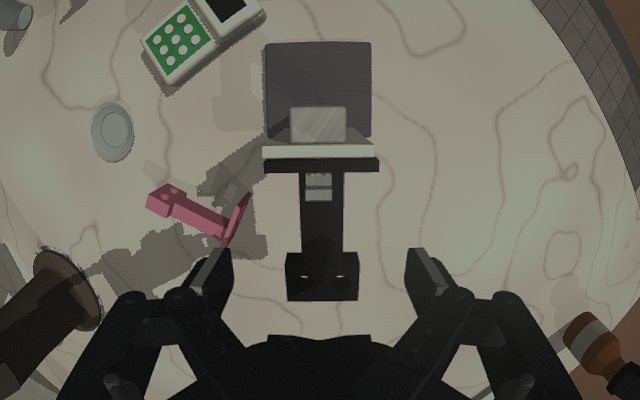

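The wrist view shows the arm centred between the fingers (column about 321, fingers at 210 and 428), with the head end at row 300 and the plate at row 165. I'll cross-check the position along the arm with the wrist range image before descending.

Run:
```python
from h import *
c=load('wrist'); z=c['range_z'].astype(float); v,u=np.mgrid[:400,:640]
x=(u-c['cx'])/c['fx'];y=(v-c['cy'])/c['fy'];r=np.hypot(x,y)+1e-9
k=np.tan(np.minimum(r,1.5))/r*z
P=np.stack([x*k,y*k,z,np.ones_like(z)],-1); W=(P@np.linalg.inv(c['camera_from_world']).T)[...,:3]
th=np.radians(40.6);a=np.array([np.cos(th),np.sin(th)]);b=np.array([-a[1],a[0]])
S=(W[...,:2]-[546.8,-236.4])@a;Y=(W[...,:2]-[546.8,-236.4])@b
d=c['color'].max(-1)<60
k=d&(u>280)&(u<385)&(v>150)&(v<305)&(W[...,2]>185)&(W[...,2]<200)
print(k.sum(),np.median(W[...,2][k]),'S',np.percentile(S[k],[.5,99.5]))
for l in range(-80,50,8):
    q=k&(S>l)&(S<l+8)
    if q.sum()>5: print(l,np.percentile(Y[q],[2,98]).round(1),q.sum())
k=d&(u>255)&(u<385)&(v>150)&(v<180)&(W[...,2]>225); print('plate top',np.percentile(W[...,2][k],[5,50,95]),'S',np.percentile(S[k],[2,98]),'Y',np.percentile(Y[k],[2,98]),np.degrees(np.polyfit(Y[k],S[k],1)[0]))
```

```text
5731 194.9802090514367 S [-73.25499337  28.8339107 ]
-80 [-28.6  23.2] 111
-72 [-29.   23.8] 598
-64 [-29.4  23.8] 570
-56 [-29.2  24.7] 417
-48 [-28.5  24.6] 753
-40 [-28.3  20.4] 516
-32 [-16.8  12. ] 401
-24 [-16.5  11.8] 415
-16 [-16.2  11.8] 441
-8 [-16.   12.1] 444
0 [-15.9  12.6] 473
8 [-15.8  12.5] 248
16 [-15.6  12.5] 194
24 [-15.4  12.9] 150
plate top [231.66181445 237.83067826 239.04606569] S [39.50935569 45.88357653] Y [-29.83923469  27.18537056] -0.5787357933839059
```

```bash
python3 -m jog '[[[0.3,1,15,0,0,-0.4,1],[0.5,1,30,0,0,-0.4,1],[0.5,1,45,0,0,-0.4,1],[0.5,1,60,0,0,-0.4,1],[0.5,1,72,0,0,-0.4,1],[0.5,1,80,0,0,-0.4,1],[0.5,1,81,0,0,-0.4,1],[0.5,1,81,0,0,-0.4,1],[0.5,1,81,0,0,-0.4,1]]]' && python3 -m jog '[[[0,0,0,0,0,0,0],[0,0,0,0,0,0,-0.1],[0,0,0,0,0,0,-0.3],[0,0,0,0,0,0,-0.5],[0,0,0,0,0,0,-1],[0,0,0,0,0,0,-1],[0,0,0,0,0,0,-1],[0,0,0,0,0,0,-1],[0,0,0,0,0,0,-1],[0,0,0,0,0,0,-1]]]' 60
```

```text
clock: 2.95
tcp_pos: [548.2, -237.3, 170.6]
tcp_rot: [-3.141, -0.001, 0.715]
ft_force: [-0.0, 0.7, -0.9]
opening: 85.5
clock: 3.95
tcp_pos: [548.3, -237.4, 170.9]
tcp_rot: [3.142, -0.001, 0.715]
ft_force: [-2.2, 0.1, 4.6]
opening: 28.8
```

```bash
python3 -m jog '[[[0,0,-3,0,0,0,-1],[0,0,-7,0,0,0,-1],[0,0,-11,0,0,0,-1],[0,0,-14,0,0,0,-1],[0,0,-15,0,0,0,-1],[0,0,-15,0,0,0,-1],[0,0,-15,0,0,0,-1]]]' && python3 -c "
from h import *
delta([548.3,-237.4,186],40.95)"
```

```text
clock: 4.65
tcp_pos: [548.2, -237.4, 185.8]
tcp_rot: [-3.141, -0.001, 0.715]
ft_force: [0.5, -0.9, -1.6]
opening: 29.1
t 4.65 tcp [ 548.2 -237.4  185.8] f [ 0.5 -0.9 -1.6] op 29.0554155951066
shift [ 0.   0.1 -0.2] turn [-0.01 -0.08  0.01]
```

```bash
python3 -m jog '[[[-4,0,0,0,0,0,-1],[-10,0,0,0,0,0,-1],[-18,0,0,0,0,0,-1],[-27,0,0,0,0,0,-1],[-36,0,0,0,0,0,-1],[-46,0,0,0,0,0,-1],[-57,0,0,0,0,0,-1],[-68,0,0,0,0,0,-1],[-78,0,0,0,0,0,-1],[-86,0,0,0,0,0,-1],[-90,0,0,0,0,0,-1],[-90,0,0,0,0,0,-1],[-90,0,0,0,0,0,-1],[-90,0,0,0,0,0,-1],[-90,0,0,0,0,0,-1]]]'
python3 - <<'E'
from h import *
c=snap('wrist'); cv2.imwrite('pics/w2.png',c['color'][...,::-1])
n=np.array([np.cos(np.radians(58.6)),np.sin(np.radians(58.6))]); p=np.array([620.4,187.0])
for g in (96,): 
    q=p-n*g; delta([q[0],q[1],240],58.6); delta([q[0],q[1],155],58.6)
E
```

```text
clock: 6.15
tcp_pos: [480.5, -296.1, 185.7]
tcp_rot: [-3.142, -0.002, 0.715]
ft_force: [-0.3, 0.7, -1.4]
opening: 28.8
t 6.2 tcp [ 480.5 -296.1  185.7] f [-0.5  0.3 -0.9] op 28.76676548356715
shift [ 331.1 -243.8  -53.8] turn [ 1.000e-02 -8.000e-02 -1.761e+01]
t 6.2 tcp [ 480.5 -296.1  185.7] f [-0.5  0.3 -0.9] op 28.76676548356715
shift [ 330.9 -243.8   31.2] turn [ 1.000e-02 -8.000e-02 -1.761e+01]
```

View pics/w2.png

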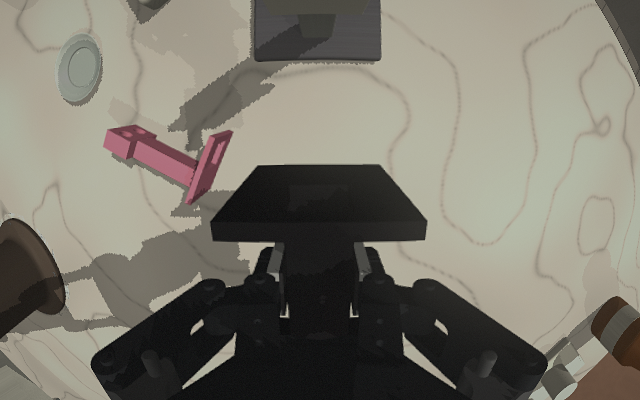

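Run:
```python
from h import *
c=load('wrist'); z=c['range_z'].astype(float); v,u=np.mgrid[:400,:640]
x=(u-c['cx'])/c['fx'];y=(v-c['cy'])/c['fy'];r=np.hypot(x,y)+1e-9
k=np.tan(np.minimum(r,1.5))/r*z
W=(np.stack([x*k,y*k,z,np.ones_like(z)],-1)@np.linalg.inv(c['camera_from_world']).T)[...,:3]
o=bot.get_obs(); R=Ro.from_euler('xyz',o['tcp_rot']).as_matrix(); T=(W-o['tcp_pos'])@R
for n,(v0,v1,u0,u1) in dict(topedge=(226,237,225,415),face=(170,215,270,375)).items():
    Q=T[v0:v1,u0:u1].reshape(-1,3); print(n,'tool xyz pct',np.percentile(Q,[2,50,98],axis=0).round(1).tolist())
    if n=='face': print('lin x~y,z',np.linalg.lstsq(np.c_[Q[:,1:],np.ones(len(Q))],Q[:,0],rcond=None)[0])
for vv in (223,230,238): 
    row=T[vv]; kk=(c['color'][vv].max(-1)<60)&(abs(row[:,2]+67)<8)&(row[:,0]>30); print(vv,row[kk][:,1].min() if kk.any() else 0,row[kk][:,1].max() if kk.any() else 0)
s=load('side'); V=pts(s)
for n,(a,b) in dict(bottle=(392,180),meter=(347,250),dish=(265,292),beaker=(200,195)).items(): print(n,V[b,a].round())
```

```text
topedge tool xyz pct [[40.5, -24.7, -68.1], [42.2, 0.2, -66.8], [43.9, 25.5, -65.8]]
face tool xyz pct [[32.9, -17.7, -61.1], [45.1, 1.4, -30.3], [45.9, 20.5, -7.8]]
lin x~y,z [ 1.98682171e-02 -1.00524723e-01  3.99166764e+01]
223 -29.568825635568004 29.735441953557594
230 -29.438596870744124 30.045262381928616
238 -29.855673865880572 29.806841314488825
bottle [741.   1. 135.]
meter [576. -23.  38.]
dish [389.  29.   4.]
beaker [409. 330.  71.]
```

The bottle, meter, dish and beaker are all below or outside the path. In tool axes the holder's origin sits 30.9 mm above the TCP, centred in y, with the face about 45.5 mm ahead. I'll go left first to clear the rack, then forward.

```bash
python3 -m jog '[[[0,-10,0,0,0,0,-1],[0,-25,0,0,0,0,-1],[0,-45,0,0,0,0,-1],[0,-70,0,0,0,0,-1],[8,-95,0,0,0,0,-1],[20,-120,0,0,0,0,-1],[38,-143,0,0,0,0,-1],[60,-164,0,0,0,-1,-1],[85,-182,0,0,0,-3,-1],[112,-198,0,0,0,-5,-1],[140,-212,0,0,0,-7,-1],[169,-224,0,0,0,-9,-1],[198,-233,0,0,0,-11,-1],[226,-240,0,0,0,-13,-1],[253,-244,0,0,0,-15,-1],[278,-244,0,0,0,-16,-1],[300,-244,0,0,0,-17,-1],[317,-244,0,0,0,-17.6,-1],[327,-244,0,0,0,-17.6,-1],[331,-244,0,0,0,-17.6,-1]]]' && python3 -m jog '[[[0,0,0,0,0,0,-1],[0,0,0,0,0,0,-1],[0,0,0,0,0,0,-1]]]'
python3 - <<'E'
from h import *
n=np.array([np.cos(np.radians(58.6)),np.sin(np.radians(58.6))]); p=np.array([620.4,187.0])
q=p-n*96; delta([q[0],q[1],139],58.6)
E
```

```text
clock: 8.2
tcp_pos: [570.3, 105.9, 186.1]
tcp_rot: [3.142, -0.001, 1.023]
ft_force: [-0.0, -1.3, -1.6]
opening: 29.0
clock: 8.5
tcp_pos: [569.6, 105.4, 186.0]
tcp_rot: [-3.141, -0.001, 1.023]
ft_force: [-1.1, 0.7, -1.6]
opening: 29.0
t 8.5 tcp [569.6 105.4 186. ] f [-1.1  0.7 -1.6] op 28.98031350862512
shift [ 0.1  0.8 47. ] turn [-0.03 -0.04 -0.  ]
```

```bash
python3 -m jog '[[[0,0.8,5,0,0,0,-1],[0,0.8,13,0,0,0,-1],[0,0.8,22,0,0,0,-1],[0,0.8,31,0,0,0,-1],[0,0.8,39,0,0,0,-1],[0,0.8,44,0,0,0,-1],[0,0.8,47,0,0,0,-1],[0,0.8,47,0,0,0,-1],[0,0.8,47,0,0,0,-1],[0,0.8,47,0,0,0,-1]]]'
python3 - <<'E'
from h import *
c=snap('wrist'); s=snap('side'); sc=snap('scene')
z=c['range_z'].astype(float); v,u=np.mgrid[:400,:640]
x=(u-c['cx'])/c['fx'];y=(v-c['cy'])/c['fy'];r=np.hypot(x,y)+1e-9
k=np.tan(np.minimum(r,1.5))/r*z
W=(np.stack([x*k,y*k,z,np.ones_like(z)],-1)@np.linalg.inv(c['camera_from_world']).T)[...,:3]
o=bot.get_obs(); R=Ro.from_euler('xyz',o['tcp_rot']).as_matrix(); T=(W-o['tcp_pos'])@R
np.save('pics/T.npy',T)
col=c['color'].max(-1)
for n,x0,x1 in(('holder plate',36,50),('pad',80,115)):
    k=(abs(T[...,2]+67)<4)&(T[...,0]>x0)&(T[...,0]<x1)&(abs(T[...,1])<45)&(v<260); Q=T[k]
    print(n,k.sum(),np.percentile(Q,[1,50,99],axis=0).round(1).tolist(),np.degrees(np.polyfit(Q[:,1],Q[:,0],1)[0]) if len(Q) else 0)
a=cv2.resize(c['color'][60:280,160:480],(640,440)); cv2.imwrite('pics/w3.png',a[...,::-1])
delta([569.6+50*np.cos(1.0228),105.4+50*np.sin(1.0228),139],58.6)
E
```

```text
clock: 9.5
tcp_pos: [570.8, 105.0, 139.6]
tcp_rot: [3.141, -0.001, 1.023]
ft_force: [0.3, 0.5, -0.8]
opening: 28.8
holder plate 5432 [[38.9, -29.2, -68.1], [42.8, -0.2, -66.8], [45.4, 29.5, -63.2]] 0.3453472740867899
pad 6751 [[95.2, -28.9, -68.1], [98.5, -0.1, -66.3], [102.9, 28.6, -63.3]] -0.04727784436379756
t 9.65 tcp [570.6 105.  139.5] f [ 0.1  0.1 -0.6] op 28.89258870013299
shift [49.8 -1.   0.5] turn [ 0.01 -0.07 -0.  ]
```

View pics/w3.png

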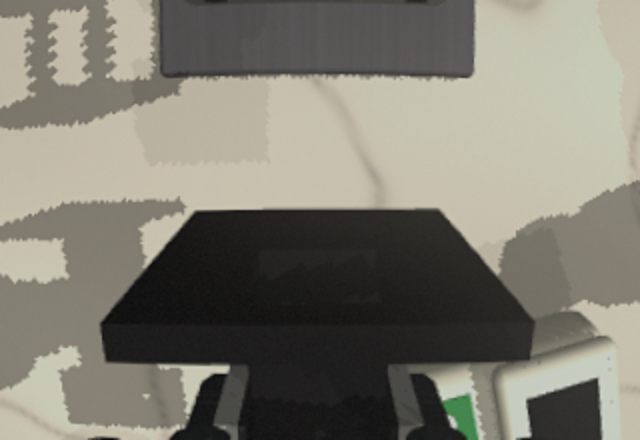

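The wrist crop shows the held plate (row 340, columns 105–530) level and square with the stand ahead. The range data puts the plate and pad top edges within 0.2 mm in y, about 0.5 mm in z and 0.4° in yaw, with a 50 mm gap. I'll advance slowly.

```bash
python3 -m jog '[[[3,0,0,0,0,0,-1],[8,0,0,0,0,0,-1],[14,0,0,0,0,0,-1],[20,0,0,0,0,0,-1],[26,0,0,0,0,0,-1],[31,0,0,0,0,0,-1],[35,0,0,0,0,0,-1],[38,0,0,0,0,0,-1],[40,0,0,0,0,0,-1],[42,0,0,0,0,0,-1],[43,0,0,0,0,0,-1],[44,0,0,0,0,0,-1],[44,0,0,0,0,0,-1],[44,0,0,0,0,0,-1]]]' && python3 -m jog '[[[1,0,0,0,0,0,-1],[2,0,0,0,0,0,-1],[3,0,0,0,0,0,-1],[4,0,0,0,0,0,-1],[5,0,0,0,0,0,-1],[6,0,0,0,0,0,-1],[7,0,0,0,0,0,-1],[8,0,0,0,0,0,-1],[9,0,0,0,0,0,-1],[10,0,0,0,0,0,-1],[11,0,0,0,0,0,-1],[11,0,0,0,0,0,-1],[11,0,0,0,0,0,-1]]]'; python3 -c "
from h import *
delta([620.4-35.5*np.cos(1.0228),187-35.5*np.sin(1.0228),139],58.6)"
```

```text
clock: 11.05
tcp_pos: [593.5, 142.5, 139.5]
tcp_rot: [3.141, -0.001, 1.023]
ft_force: [-0.2, -0.6, -0.5]
opening: 29.1
clock: 12.35
tcp_pos: [598.9, 151.5, 139.5]
tcp_rot: [-3.141, -0.0, 1.023]
ft_force: [-2.2, -4.1, 1.4]
opening: 28.6
t 12.35 tcp [598.9 151.5 139.5] f [-2.2 -4.1  1.4] op 28.594435115031068
shift [ 6.  -0.1  0.5] turn [-0.01 -0.01 -0.01]
```

```bash
python3 -m jog '[[[1,0,0,0,0,0,-1],[2,0,0,0,0,0,-1],[3,0,0,0,0,0,-1],[4,0,0,0,0,0,-1],[5,0,0,0,0,0,-1],[5.5,0,0,0,0,0,-1],[5.5,0,0,0,0,0,-1],[5.5,0,0,0,0,0,-1],[5.5,0,0,0,0,0,-1],[5.5,0,0,0,0,0,-1]]]'
python3 - <<'E'
from h import *
F=[]
for n in ['wrist','side','scene','wrist','wrist','wrist']:
    c=snap(n); o=bot.get_obs(); F.append(o['ft_force'])
print(np.mean(F,0),np.std(F,0)); delta([620.4-35.5*np.cos(1.0228),187-35.5*np.sin(1.0228),139],58.6)
c=load('wrist'); z=c['range_z'].astype(float); v,u=np.mgrid[:400,:640]
x=(u-c['cx'])/c['fx'];y=(v-c['cy'])/c['fy'];r=np.hypot(x,y)+1e-9
k=np.tan(np.minimum(r,1.5))/r*z
W=(np.stack([x*k,y*k,z,np.ones_like(z)],-1)@np.linalg.inv(c['camera_from_world']).T)[...,:3]
R=Ro.from_euler('xyz',o['tcp_rot']).as_matrix(); T=(W-o['tcp_pos'])@R
col=c['color'].max(-1)
for n,m in(('holder',(T[...,0]>36)&(T[...,0]<45)),('pad',(T[...,0]>47)&(T[...,0]<56))):
    Q=T[m&(abs(T[...,2]+67)<5)&(abs(T[...,1])<45)&(v<260)]; print(n,len(Q),np.percentile(Q,[1,50,99],axis=0).round(1).tolist())
a=c['color'][100:280,180:460]; b=load('side')['color'][100:220,230:400]
cv2.imwrite('pics/end.png',np.vstack([cv2.resize(a,(560,300)),cv2.resize(b,(560,300),interpolation=cv2.INTER_CUBIC)])[...,::-1])
E
```

```text
clock: 13.35
tcp_pos: [600.9, 154.8, 139.6]
tcp_rot: [-3.141, 0.003, 1.023]
ft_force: [-5.4, -6.3, 3.5]
opening: 28.7
[-4.74227915 -6.82551405  3.49198393] [0.41051123 0.71291577 0.39242752]
t 13.65 tcp [600.8 154.8 139.6] f [-5.  -6.9  3.9] op 28.95936334284896
shift [ 2.2 -0.1  0.6] turn [-0.05  0.2  -0.  ]
holder 5145 [[38.7, -29.3, -68.2], [42.4, -0.3, -66.8], [45.0, 29.4, -63.5]]
pad 5906 [[47.1, -29.0, -67.9], [50.8, 0.0, -66.5], [53.6, 28.7, -62.3]]
```

View pics/end.png

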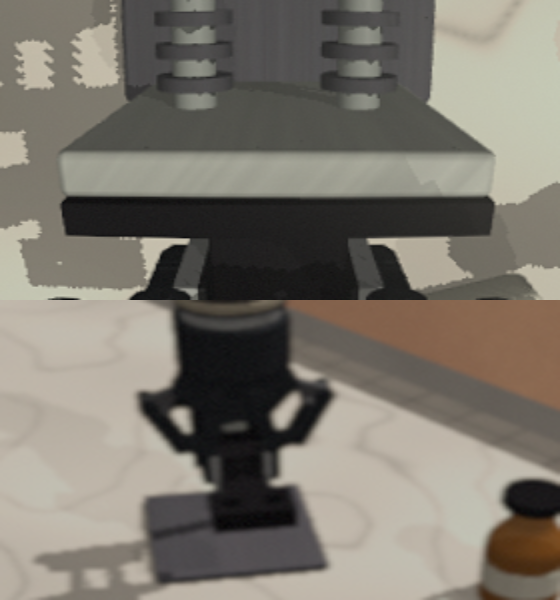

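The wrist view shows the black plate (row 215) flush and edge to edge with the aluminium plate (row 172): columns 62–493 against 60–495. The push is about 8.3 N along the press axis and about 9.7 N in total. The plate has moved in about 8 mm, which agrees. I'll hold it there.

```bash
for i in 1 2; do python3 -m jog '[[[0.3,0,0,0,0,0,-1],[0.3,0,0,0,0,0,-1],[0.3,0,0,0,0,0,-1],[0.3,0,0,0,0,0,-1],[0.3,0,0,0,0,0,-1],[0.3,0,0,0,0,0,-1],[0.3,0,0,0,0,0,-1],[0.3,0,0,0,0,0,-1],[0.3,0,0,0,0,0,-1],[0.3,0,0,0,0,0,-1],[0.3,0,0,0,0,0,-1],[0.3,0,0,0,0,0,-1],[0.3,0,0,0,0,0,-1],[0.3,0,0,0,0,0,-1],[0.3,0,0,0,0,0,-1],[0.3,0,0,0,0,0,-1],[0.3,0,0,0,0,0,-1],[0.3,0,0,0,0,0,-1],[0.3,0,0,0,0,0,-1],[0.3,0,0,0,0,0,-1]]]'; done
```

```text
clock: 15.65
tcp_pos: [600.3, 153.9, 139.7]
tcp_rot: [-3.14, 0.006, 1.023]
ft_force: [-4.0, -6.2, 3.0]
opening: 28.8
clock: 17.65
tcp_pos: [600.0, 153.4, 139.8]
tcp_rot: [-3.14, 0.008, 1.023]
ft_force: [-4.3, -4.8, 2.3]
opening: 29.0
```

The force relaxed a little because each call starts again from the measured pose. I'll restore the push, correct the small pitch and hold within one call.

```bash
python3 -m jog '[[[0.8,0,0,0,0.1,0,-1],[1.6,0,0,0,0.2,0,-1],[2.4,0,0,0,0.3,0,-1],[3.2,0,0,0,0.4,0,-1],[4,0,0,0,0.4,0,-1],[4,0,0,0,0.4,0,-1],[4,0,0,0,0.4,0,-1],[4,0,0,0,0.4,0,-1],[4,0,0,0,0.4,0,-1],[4,0,0,0,0.4,0,-1],[4,0,0,0,0.4,0,-1],[4,0,0,0,0.4,0,-1],[4,0,0,0,0.4,0,-1],[4,0,0,0,0.4,0,-1],[4,0,0,0,0.4,0,-1],[4,0,0,0,0.4,0,-1],[4,0,0,0,0.4,0,-1],[4,0,0,0,0.4,0,-1],[4,0,0,0,0.4,0,-1],[4,0,0,0,0.4,0,-1]]]'
python3 - <<'E'
from h import *
F=[];O=[]
for i in range(30):
    c=optics.camera('wrist'); o=bot.get_obs(); F.append(o['ft_force']);O.append(o['tcp_pos'])
F=np.array(F); n=np.array([.521,.853,0]); print(F.mean(0),-(F[:10]@n).mean(),-(F[20:]@n).mean(),O[0],O[-1],o['tcp_rot'],o['clock'])
z=c['range_z'].astype(float); v,u=np.mgrid[:400,:640]
x=(u-c['cx'])/c['fx'];y=(v-c['cy'])/c['fy'];r=np.hypot(x,y)+1e-9
k=np.tan(np.minimum(r,1.5))/r*z
W=(np.stack([x*k,y*k,z,np.ones_like(z)],-1)@np.linalg.inv(c['camera_from_world']).T)[...,:3]
R=Ro.from_euler('xyz',o['tcp_rot']).as_matrix(); T=(W-o['tcp_pos'])@R
for nn,m in(('holder',(T[...,0]>36)&(T[...,0]<45)),('pad',(T[...,0]>47)&(T[...,0]<56))):
    Q=T[m&(abs(T[...,2]+67)<5)&(abs(T[...,1])<45)&(v<260)]; print(nn,len(Q),np.percentile(Q,[1,50,99],axis=0).round(1).tolist())
E
```

```text
clock: 19.65
tcp_pos: [601.0, 155.1, 139.7]
tcp_rot: [-3.139, 0.005, 1.023]
ft_force: [-3.5, -7.6, 2.7]
opening: 29.0
[-4.73541489 -7.20161823  3.10436143] 8.475500861412277 8.79012126469858 [601.02651727 155.0925174  139.72583192] [600.99876705 155.07508398 139.72072842] [-3.13894138  0.00512525  1.0226337 ] 21.15
holder 4970 [[38.6, -29.3, -68.1], [42.3, -0.3, -66.8], [45.0, 29.5, -64.0]]
pad 5831 [[47.1, -29.1, -67.9], [50.8, 0.0, -66.4], [53.5, 28.5, -62.3]]
```

The push is steady at about 8.6 N (about 10 N in total) for 3 s, and the plates are aligned within 0.5 mm. Handing in.

```bash
python3 -c "
from station import bot
print(bot.close_job()); print(bot.get_obs()['ft_force'])"
```

```text
the job is handed in; nothing more can be done
None
the job is handed in; nothing more can be done
```

I took the black holder off its hook, turned to the stand and pressed its mounting plate onto the sprung plate. The job was handed in at about 21 s with the arm still gripping and pressing. No verdict was reported.

- **Push:** in the last check it held about 8.6 N along the press axis, about 10 N in total by the wrist sensor, steady over 1.5 s of readings.
- **Alignment:** the wrist camera showed the two plates within about 0.5 mm sideways and in height. The tool was within 0.01 rad of square and upright.
- **Plate travel:** the sprung plate was pressed in about 8 mm. This is worked out from how far the tool moved past contact, not read directly.
- **Force dip:** the push fell to about 7 N during the first 4 s hold, so I restored it before the final hold.
- **Vertical force:** the wrist sensor also read a steady upward force of about 3 N, probably friction at the plate. I left it alone.
- **Other objects:** I planned the path clear of the bottle, beaker, dish and meter, but did not measure their positions again at the end.

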